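Fit the filter wheel on the flatted spindle of a microscope filter drive

ROBOT

A 6-joint arm with a two-finger parallel gripper is mounted at the origin on the work surface. World frame = base frame: x ahead of the robot, y to its left, z up, the work surface at z = 0. Lengths are in mm, angles in degrees, forces in N, time in s.
With the tool pointing down it reaches from about 350 to 850 mm from the base axis. Payload 8.1 kg.
Tool frame: the origin (TCP) lies midway between the tips of the shut fingers; the grasp point (between the pads) lies 19 mm behind it (hold_point_z is the distance from the TCP to the grasp point, in mm); z points along the fingers, y is the direction in which the jaws open and shut (so a half turn about z gives the same grasp; the last joint's range is limited). The gripper opens to 85 mm and grips with 20 to 120 N. Pads are 22 mm wide; open, the fingers measure 114 mm over their backs; the gripper's body (76 mm by 85 mm) begins 54 mm behind the grasp point. The pads swing forward as they close: fully open they stand 13 mm farther back than shut.
Start: joints at [63.747, 7.471, 85.268, -0, 87.261, -4.893], TCP at [218.514, 558.8, 231.292] pointing down, gripper open.
Joint ranges: [-169.43, 169.43], [-51.17, 129.36], [1.28, 143.12], [-76.62, 256.62], [0, 156.53], [-152.29, 152.29]. Speed limits (degrees/s): [136.94, 136.94, 159.86, 180, 180, 180].

INTERFACE

Orientations are given as [roll, pitch, yaw] about the fixed x, y, z axes, in that order (R = Rz(yaw) Ry(pitch) Rx(roll)).
In Python, from bench import sense, snapshot, camera_params, hand_in, hold_point_z gives the robot as it stands.
- The arm moves only by the tool servo_tool, never from a script. Its argument "motion" is a list of rows, each a list of 7 numbers: the finger opening in mm, from 0 to 85.4, then the shift along the tool's x, y, z in mm, then the turn, a rotation vector about the tool's x, y, z in rad. A call has 1 to 10 rows; each row shifts and turns the pose as measured when the row begins, along the tool's axes as they then stand; what a row does not reach is not made up. A row lasts 1/10 s, in which the tool goes at most 50 mm and 8.59 degrees, less where a joint would pass 70% of its speed; a pose out of reach is approached as far as the arm can. A call with a gripper value outside its range is refused whole. The fingers move at their own pace and stop on an object; "force" is the grip in N (left out, the last holds). Time passes only in rows, so rows that do not move let the fingers close. It gives the time, the measured TCP pose, the force and the opening at its end, in the units of the state.
- sense(): the state, without advancing time (a new reading comes with each control period).
- snapshot(name): name is "side" or "top" or "wrist"; returns the picture (420x560x3 uint8, blue, green, red); there is no depth.
- camera_params(name): a dict with "fx", "fy", "cx", "cy" (pixels), "D" ([k1, k2, p1, p2, k3] as OpenCV has them; the pictures are not rectified), "R" (3x3) and "t" (3): a world point X has camera coordinates R X + t; the wrist camera has in their place "tool_from_camera" (4x4, takes a point from camera to tool coordinates, whose origin is the TCP and whose axes are the flange's). Camera axes: x right, y down, z forward; pixel columns grow to the right and rows downward; lengths in mm; the calibration is good to about 2 mm. A picture is of the moment at which its call begins: read the wrist's pose just before it. camera_params takes no time and is no camera call.
- hand_in(): hands the job in, once; it reports no verdict.
The state is a dict: "time": time; "joint_pos": joint angles; "qd": joint speeds; "joint_efforts": joint torques, N m; "tool_pos": TCP position; "tcp_rot": TCP orientation; "ft_force": force on the tool from outside, world axes, zero at the start; "wrist_torque": the same for the moment, N m; "finger_gap": finger opening in mm.
Only numpy, scipy, OpenCV 4.12 (cv2) and the standard library are available. Lean on these libraries where they do the work, as an engineer would, in place of code of your own. Each camera call takes 0.05 s, during which the arm holds its last target. There are 200 camera calls.

TASK

Pick up the six-station filter wheel with the D-shaped bore and fit it on the upright flatted spindle of the filter drive, turning it until the flats match so that it slides down fully home and lies flat on the drive's round seat, then let go. Do not force it down, and leave the spare wheel and the other things on the bench where they are.

Things in the scene. Friction and masses are not known exactly. Their poses are not given: they have to be found in the camera images.
- seat (a point): Centre of the round seat's face, on the spindle's axis, 62 mm above the bench; axes as the drive's. The wheel's origin lies here when it is fully home.
- spare_wheel: Spare wheel for another machine, to be left alone: a dark disc 140 mm in diameter, 10 mm thick, with four glass filters, a square bore (18 mm) and a lower square hub (36 mm wide, 30 mm high). It lies on the other side of the drive from the filter wheel. Origin: centre of the underside.
- dish: Closed flat culture dish, 60 mm in diameter, 22 mm high, on the robot's side of the drive. Origin: centre of the underside.
- objective: Metal microscope objective standing upright, 34 mm in diameter, 60 mm high. Origin: centre of the underside.
- slide_box: Blue and white slide box, 85 x 100 x 36 mm, beyond the drive to the left. Origin: centre of the underside.
- bottle: Closed amber jar with black lid, 64 mm in diameter, 90 mm high, beyond the drive. Origin: centre of the underside.
- driver: Screwdriver, 170 mm long, lying on the left part of the bench along its own x.
- tip_rack: Grey pipette tip rack, 120 x 80 x 50 mm (tip ends to 58 mm), on the right part of the bench. Origin: centre of the underside.
- wheel: Filter wheel, 250 to 480 g, lying flat, hub up: dark disc, 150 mm diameter, 10 mm thick, with five round glass filters (36 mm) and one blank station (small metal dot) on its -x side. A bright hub rises in the middle to 55 mm above the underside; D-shaped bore right through, its flat also on the -x side. Origin: centre of the underside, on the bore's axis; z along the bore, up.
- hub (a point): Grip point on the wheel's hub, on the bore's axis, 36 mm above the wheel's underside, axes as the wheel's. The hub has two flat parallel grip cheeks, outer faces at y = -24 and +24 mm (48 mm apart), 30 mm long in x, from 10 to 55 mm above the underside. Bore: 34.5 mm diameter, flat 6.25 mm from the axis on -x (the blank station's side).
- drive: Filter drive, fixed to the bench: white housing 150 (x) x 120 (y) x 56 mm high, black control strip with a knob on its front (-x) face. On top a round seat, 68 mm diameter, face 62 mm above the bench, from which the steel spindle rises. Origin: centre of the housing's underside, directly below the spindle's axis.
- spindle_top (a point): Centre of the spindle's top, 98 mm above the bench, axes as the drive's. Spindle: 32 mm diameter, 36 mm tall, D-shaped all the way, flat 5 mm from its axis (1.25 mm clearance in the bore). Its angle is in no reading: the flat faces the drive's front (-x) within 1.0 rad either way; see it or feel for it. Matched within 0.06 rad the wheel goes down, else it rests on top. A brake holds it.
Mind the look-alikes: they are no part of the job. What is shaped like the drive but orange or pink is not meant.

How it is judged:
By the outcome, as a careful person would: the job done as asked, in the order asked, and still so for the second after the job is handed in, with the robot touching nothing.
It also fails if it takes over 64 s, if anything falls off the work surface, if the arm or the gripper's body presses on something with over 40 N, if the wrist force passes 120 N, or if a joint passes its speed limit or range.

## Working session

There is one attempt and no reset: what is moved stays moved. The work goes in short steps, Python scripts to look and compute and a tool call to move; the robot and the scene stay as the last step left them, time stands still between calls to the robot, and variables do not carry over. Pictures are saved under pics/ and viewed, about 8 in all and at most 12, crops included, and the job is handed in when it is done.

Besides the shell and the picture viewer there is one more tool, called after ">>>" as name(argument=value, ...), one argument or row to a line, values as JSON. servo_tool: Moves the arm, as the interface text tells. Its arguments: {"type":"object","properties":{"motion":{"type":"array"},"force":{"type":"number"}},"required":["motion"]}

```bash
mkdir -p pics; python3 - <<'E'
from bench import *
import cv2
s=sense();print(s)
for n in ("top","side"):
    im=snapshot(n);cv2.imwrite(f"pics/{n}0.png",im);p=camera_params(n);print(n,p)
print(camera_params("wrist"),hold_point_z)
E
```

```text
{'time': 0.0, 'joint_pos': array([ 6.37463829e+01,  7.51567219e+00,  8.53313108e+01, -6.63879650e-04,
        8.72613995e+01, -4.89111561e+00]), 'qd': array([-0.01424692, -0.00491734,  0.04895524, -0.085705  ,  0.01560495,
       -0.09547805]), 'joint_efforts': array([ 5.64961065e-04, -5.69388270e+01, -5.00559676e+01, -1.21828930e-04,
        1.45654759e-02,  3.17955266e-05]), 'tool_pos': array([218.2736841 , 558.2819474 , 230.21908591]), 'tcp_rot': array([-1.79891956e+02, -8.58030269e-03,  1.58637523e+02]), 'ft_force': array([0.18463187, 0.362524  , 0.17302747]), 'wrist_torque': array([-0.04185702,  0.03031878, -0.00274251]), 'finger_gap': 85.40064144944454}
top {'fx': 412.60846428449446, 'fy': 412.60846428449446, 'cx': 283.90544133401585, 'cy': 209.24322886570005, 'D': array([-0.12231231,  0.        ,  0.        ,  0.        ,  0.        ]), 'R': array([[-2.63307140e-04, -9.99880491e-01,  1.54575114e-02],
       [-9.95186530e-01, -1.25280429e-03, -9.79908243e-02],
       [ 9.79984787e-02, -1.54089088e-02, -9.95067266e-01]]), 't': array([ -37.91104146,  529.47332602, 1437.7914219 ])
[... 252 characters left out ...]
0852507, -0.50882082, -0.69462481],
       [ 0.48589013,  0.49642886, -0.7193533 ]]), 't': array([-393.99406388,  326.96619329,  976.36283428])}
{'fx': 341.2822847371483, 'fy': 341.2822847371483, 'cx': 293.0114105626072, 'cy': 209.3391677343021, 'D': array([-0.0214145,  0.       ,  0.       ,  0.       ,  0.       ]), 'tool_from_camera': array([[-6.58952675e-05, -9.47126406e-01, -3.20860667e-01,
         8.35671237e+01],
       [ 9.99998519e-01, -6.14304801e-04,  1.60795380e-03,
        -4.13572875e-01],
       [-1.72004175e-03, -3.20860085e-01,  9.47125043e-01,
        -1.43630137e+02],
       [ 0.00000000e+00,  0.00000000e+00,  0.00000000e+00,
         1.00000000e+00]])} 18.700000000000003
```

View pics/top0.png

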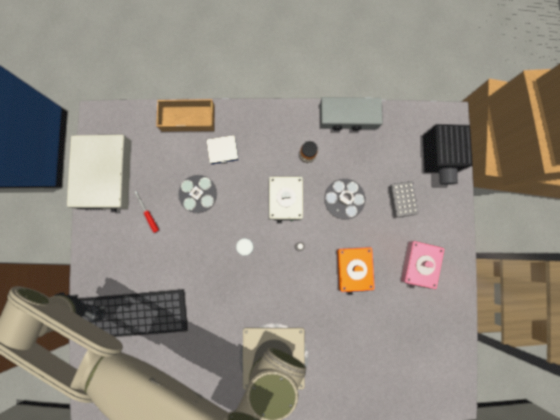

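View pics/side0.png

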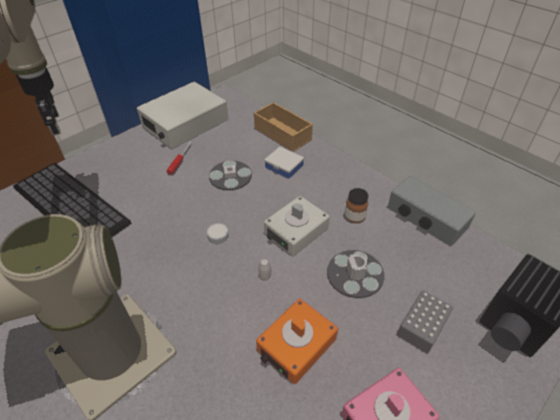

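Top view: drive at (286,198), filter wheel at (346,198) with its blank station toward lower left (~(340,210)), spare at (197,193), objective at (300,246), dish at (244,247). The side view agrees, with the wheel at (356,272).

```bash
cat > h.py <<'E'
import numpy as np,cv2
from bench import *
from scipy.spatial.transform import Rotation as Ro
def cam(n,s=None):
    p=camera_params(n);K=np.array([[p['fx'],0,p['cx']],[0,p['fy'],p['cy']],[0,0,1]])
    if n=='wrist':
        T=np.eye(4);T[:3,:3]=Ro.from_euler('xyz',s['tcp_rot'],degrees=True).as_matrix();T[:3,3]=s['tool_pos']
        W=np.linalg.inv(T@p['tool_from_camera']);return K,p['D'],W[:3,:3],W[:3,3]
    return K,p['D'],p['R'],p['t']
def ray(c,px,z):
    K,D,R,t=c;u=cv2.undistortPoints(np.array(px,float).reshape(-1,1,2),K,D).reshape(-1,2)
    d=np.c_[u,np.ones(len(u))]@R;o=-R.T@t
    return o+d*((z-o[2])/d[:,2])[:,None]
def proj(c,X):
    K,D,R,t=c;return cv2.projectPoints(np.array(X,float).reshape(-1,1,3),cv2.Rodrigues(R)[0],t,K,D)[0].reshape(-1,2)
E
python3 - <<'E'
from h import *
c=cam('top')
print('wheel',ray(c,[(346,198)],10),'hub',ray(c,[(348,198)],55),'drive',ray(c,[(286,198)],56),'objective',ray(c,[(300,246)],60),'dish',ray(c,[(244,247)],22))
t=cv2.imread('pics/top0.png')
a=cv2.resize(t[170:225,318:373],(400,400),interpolation=3);b=cv2.resize(t[170:225,258:313],(400,400),interpolation=3)
cv2.imwrite('pics/c.png',np.hstack([a,b]))
E
```

```text
wheel [[ 572.23952003 -262.51248921   10.        ]] hub [[ 566.57021946 -262.0263987    55.        ]] drive [[565.95968035 -44.50138498  56.        ]] objective [[399.10753984 -92.50005347  60.        ]] dish [[395.83372874 103.18057729  22.        ]]
```

View pics/c.png

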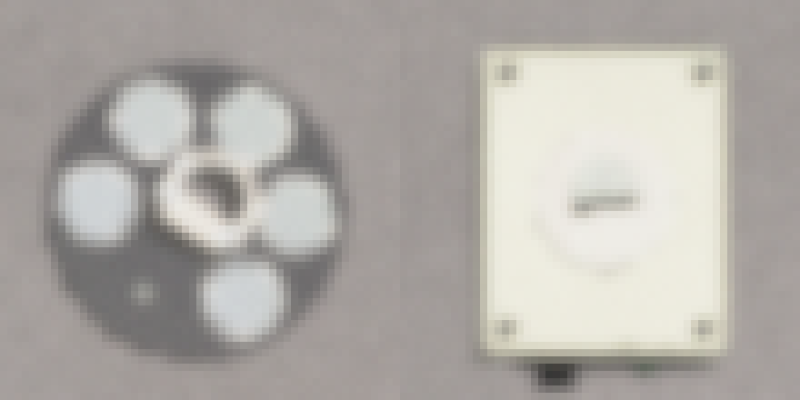

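Crop: wheel centre about (345,198.6), blank dot at (337.7,210.3), so wheel yaw is about −31°. The spindle's dark flat runs nearly horizontal, so spindle yaw is about +8°. I'll move over the drive for a wrist view.

>>> servo_tool(
  motion=[
    [85, -39, -31, 0, 0, 0, 0],
    [85, -39, -31, 0, 0, 0, 0],
    [85, -39, -31, 0, 0, 0, 0],
    [85, -39, -31, 0, 0, 0, 0],
    [85, -39, -31, 0, 0, 0, 0],
    [85, -39, -31, 0, 0, 0, 0],
    [85, -39, -31, 0, 0, 0, 0],
    [85, -39, -31, 0, 0, 0, 0],
    [85, -39, -31, 0, 0, 0, 0],
    [85, -39, -31, 0, 0, 0, 0],
  ],
)

```text
time: 1.1
tool_pos: [466.2, 125.8, 225.2]
tcp_rot: [-179.6, -0.2, 159.3]
ft_force: [0.8, -0.9, 0.7]
finger_gap: 85.0
```

>>> servo_tool(
  motion=[
    [85, -38, -31, 5, 0, 0, 0],
    [85, -38, -31, 5, 0, 0, 0],
    [85, -38, -31, 5, 0, 0, 0],
    [85, -38, -31, 5, 0, 0, 0],
    [85, 0, 0, 0, 0, 0, 0],
    [85, 0, 0, 0, 0, 0, 0],
  ],
)

```text
time: 1.7
tool_pos: [564.8, -53.6, 202.4]
tcp_rot: [-179.5, -0.4, 158.8]
ft_force: [-0.3, 0.3, 0.1]
finger_gap: 84.7
```

```bash
python3 - <<'E'
from h import *
import pickle
s=sense();im=snapshot('wrist');cv2.imwrite('pics/w1.png',im);pickle.dump(s,open('s1.pkl','wb'));print(s['tool_pos'],s['tcp_rot'],s['time'])
E
```

```text
[564.75734236 -53.60597039 202.36123816] [-179.49894163   -0.38347301  158.84495173] 1.7
```

View pics/w1.png

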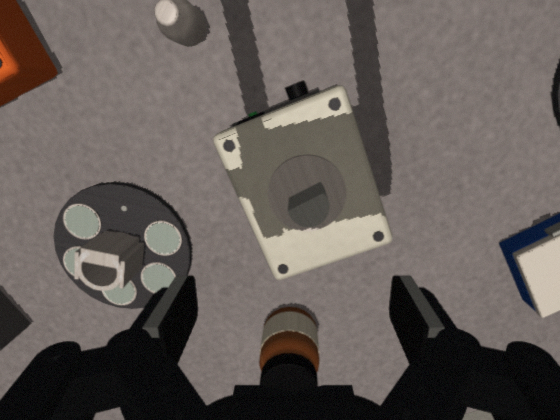

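Both are visible: the seat at (307,190), the spindle D at (308,203) and the wheel with its hub at (102,270). I'll zoom both.

```bash
python3 - <<'E'
from h import *
im=cv2.imread('pics/w1.png')
a=cv2.resize(im[150:230,265:345],(400,400),interpolation=2);a=cv2.convertScaleAbs(a,alpha=2.2)
b=cv2.resize(im[175:315,50:190],(400,400),interpolation=2);b=cv2.convertScaleAbs(b,alpha=1.3)
cv2.imwrite('pics/c2.png',np.hstack([a,b]))
E
```

```text
(no output)
```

View pics/c2.png

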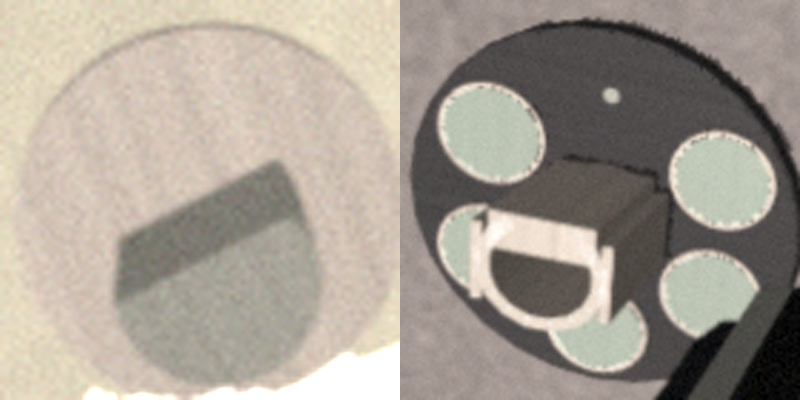

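```bash
python3 - <<'E'
from h import *
import pickle
s=pickle.load(open('s1.pkl','rb'));c=cam('wrist',s)
def A(p,z):
    P=ray(c,p,z);d=P[1]-P[0];n=np.hypot(*d[:2]);print(P[:,:2].round(1).tolist(),'len',n.round(1),'x-axis yaw',(np.degrees(np.arctan2(d[1],d[0]))+90).round(1));return P
print('spindle flat top (chord 30.4)');P=A([(288.6,210.4),(325,193)],98);m=P.mean(0);d=P[1]-P[0];d/=np.linalg.norm(d);n=np.array([-d[1],d[0],0]);print('centre',m+5*n,m-5*n)
A([(289,197.6),(320.6,182)],62)
cor=ray(c,[(229,146),(335,104),(378,236.5),(283,268.5)],56);print('screws',cor.round(1).tolist(),cor.mean(0))
e=ray(c,[(269,188),(345,190),(304,154)],62);print('seat',e.round(1).tolist())
print('bore flat (32.1)');P=A([(81.5,261.8),(117.2,267.1)],55);m=P.mean(0);d=P[1]-P[0];d/=np.linalg.norm(d);n=np.array([-d[1],d[0],0]);print(m+6.25*n,m-6.25*n)
A([(80.8,248.5),(119,255.5)],55)
dot=ray(c,[(124.2,208.2)],10);print('dot',dot)
# disc ellipse top edge z=10, left arc points
pts=[(54,235),(66,206),(80,192),(108,183),(62,268),(80,290),(130,307),(100,303)]
Q=ray(c,pts,10)[:,:2];M=np.c_[2*Q,np.ones(len(Q))];x=np.linalg.lstsq(M,(Q**2).sum(1),rcond=None)[0];r=np.sqrt(x[2]+x[0]**2+x[1]**2);print('disc',x[:2],'r',r);v=x[:2]-dot[0,:2];print(np.degrees(np.arctan2(v[1],v[0])))
# filters, centres
f=ray(c,[(82,222),(163,238),(158,278)],10);print(f.round(1).tolist(),np.degrees(np.arctan2(*(f[:,:2]-x[:2]).T[::-1])))
E
```

```text
spindle flat top (chord 30.4)
[[563.8, -57.8], [560.7, -27.1]] len 30.9 x-axis yaw 185.7
centre [557.27504753 -42.97251922  98.        ] [567.22638295 -41.98716479  98.        ]
[[564.0, -58.3], [560.7, -28.0]] len 30.5 x-axis yaw 186.1
screws [[504.9, -89.9, 56.0], [505.0, 4.9, 56.0], [629.7, 3.9, 56.0], [629.0, -90.0, 56.0]] [567.14808417 -42.76628938  56.        ]
seat [[549.7, -71.2, 62.0], [574.9, -10.7, 62.0], [533.2, -32.8, 62.0]]
bore flat (32.1)
[[554.0, -268.9], [571.3, -239.1]] len 34.4 x-axis yaw 149.8
[ 557.21074675 -250.85746463   55.        ] [ 568.01501225 -257.14378686   55.        ]
[[541.6, -261.8], [561.1, -231.1]] len 36.4 x-axis yaw 147.6
dot [[ 526.57475216 -230.00027309   10.        ]]
disc [ 568.23707941 -257.67493463] r 74.22141754549908
-33.59453989599256
[[523.7, -280.5, 10.0], [571.3, -207.7, 10.0], [612.5, -236.1, 10.0]] [-152.83919672   86.51522534   25.98845538]
```

```bash
cat >> h.py <<'E'
def plan(x,y,z,yaw,s=None):
    s=s or sense();R=Ro.from_euler('xyz',s['tcp_rot'],degrees=True);T=Ro.from_euler('xyz',[180,0,yaw],degrees=True)
    print('t',s['time'],'F',s['ft_force'].round(1),'M',s['wrist_torque'].round(2),'gap',round(s['finger_gap'],1),'pos',s['tool_pos'].round(1),s['tcp_rot'].round(2))
    print('shift',R.inv().apply(np.array([x,y,z])-s['tool_pos']).round(1),'rot',(R.inv()*T).as_rotvec().round(4))
E
python3 -c "
from h import *
plan(568.2,-257.5,140,147)"
```

```text
t 1.75 F [-0.6 -0.5 -0.2] M [-0.03  0.04  0.  ] gap 85.2 pos [564.5 -53.5 202.2] [-179.47   -0.38  158.88]
shift [ -77.4 -188.4   63.4] rot [-0.01   -0.0057  0.2074]
```

>>> servo_tool(
  motion=[
    [85, -15.5, -37.7, 12, 0, 0, 0],
    [85, -15.5, -37.7, 12, 0, 0, 0],
    [85, -15.5, -37.7, 12, 0, 0, 0],
    [85, -15.5, -37.7, 12, 0, 0, 0],
    [85, -15.5, -37.7, 12, 0, 0, 0],
    [85, 0, 0, 0, -0.005, -0.003, 0.104],
    [85, 0, 0, 0, -0.005, -0.003, 0.104],
    [85, 0, 0, 0, 0, 0, 0],
  ],
)

```text
time: 2.55
tool_pos: [569.9, -252.5, 143.0]
tcp_rot: [179.8, 0.1, 147.5]
ft_force: [-1.0, -0.7, 0.6]
finger_gap: 84.9
```

```bash
python3 - <<'E'
from h import *
import pickle
plan(568.2,-257.5,18,147)
s=sense();im=snapshot('wrist');cv2.imwrite('pics/w2.png',im);pickle.dump(s,open('s2.pkl','wb'))
E
```

```text
t 2.55 F [-1.  -0.7  0.6] M [ 0.01 -0.03  0.02] gap 84.9 pos [ 569.9 -252.5  143. ] [1.7979e+02 9.0000e-02 1.4752e+02]
shift [ -1.   -5.6 125. ] rot [0.0036 0.0015 0.0091]
```

View pics/w2.png

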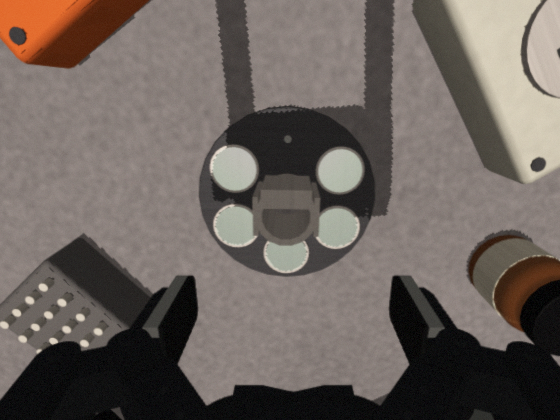

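The wheel is centred at about (287,190) and square to the jaws, with the dot at (287.5,139). I'll refine from the filters.

```bash
python3 - <<'E'
from h import *
import pickle
s=pickle.load(open('s2.pkl','rb'));c=cam('wrist',s)
f=ray(c,[(287.5,139),(234,169),(235,226),(286,255),(338,228),(340,170)],10)[:,:2]
x=f.mean(0);v=f-x
a=np.degrees(np.arctan2(v[:,1],v[:,0]))-180-60*np.arange(6);a=(a+180)%360-180
print(x,np.hypot(*v.T).round(1),a.round(1))
h=ray(c,[(258,234),(314,234),(261,191),(311.5,191)],55);print(h.round(1).tolist())
plan(x[0],x[1],18,147)
E
```

```text
[ 568.5704452  -257.44746239] [50.6 50.6 51.2 52.1 51.7 50.8] [-33.5 -33.8 -34.5 -33.6 -32.9 -32.6]
[[568.1, -281.7, 55.0], [590.3, -247.0, 55.0], [542.2, -261.4, 55.0], [561.3, -231.4, 55.0]]
t 2.6 F [ 0.7  0.6 -0.1] M [ 0.04 -0.05 -0.03] gap 85.0 pos [ 570.1 -252.1  143.2] [1.7979e+02 1.0000e-01 1.4774e+02]
shift [ -1.3  -5.8 125.2] rot [0.0037 0.0017 0.0129]
```

>>> servo_tool(
  motion=[
    [85, -1.3, -5.8, 5, 0.004, 0.002, 0.02],
    [85, 0, 0, 30, 0, 0, 0],
    [85, 0, 0, 30, 0, 0, 0],
    [85, 0, 0, 25, 0, 0, 0],
    [85, 0, 0, 20, 0, 0, 0],
    [85, 0, 0, 0, 0, 0, 0],
  ],
)

```text
time: 3.2
tool_pos: [570.7, -254.6, 32.4]
tcp_rot: [-179.9, 0.3, 147.6]
ft_force: [-0.2, 0.4, -1.2]
finger_gap: 84.9
```

```bash
python3 -c "
from h import *
plan(568.5,-257.4,16,146.5)"
```

```text
t 3.2 F [-0.2  0.4 -1.2] M [0.01 0.02 0.01] gap 84.9 pos [ 570.7 -254.6   32.4] [-179.91    0.3   147.56]
shift [ 0.4 -3.5 16.4] rot [-0.0015  0.0052  0.0185]
```

>>> servo_tool(
  motion=[
    [85, 0.4, -3.5, 8, 0, 0.003, 0.0185],
    [85, 0, 0, 8, 0, 0, 0],
    [85, 0, 0, 0, 0, 0, 0],
    [85, 0, 0, 0, 0, 0, 0],
  ],
)

```text
time: 3.6
tool_pos: [570.2, -257.8, 18.4]
tcp_rot: [-179.9, 0.3, 146.6]
ft_force: [0.2, 0.4, 0.8]
finger_gap: 85.0
```

```bash
python3 -c "
from h import *
plan(568.5,-257.4,16,146.5)"
```

```text
t 3.6 F [0.2 0.4 0.8] M [ 0.01 -0.05  0.08] gap 85.0 pos [ 570.2 -257.8   18.4] [-179.91    0.33  146.6 ]
shift [ 1.7 -0.7  2.4] rot [-0.0016  0.0057  0.0017]
```

Good. Correct slightly, then close.

>>> servo_tool(
  motion=[
    [85, 1.7, -0.7, 2, 0, 0.005, 0],
    [30, 0, 0, 0, 0, 0, 0],
    [30, 0, 0, 0, 0, 0, 0],
    [30, 0, 0, 0, 0, 0, 0],
    [30, 0, 0, 0, 0, 0, 0],
    [30, 0, 0, 0, 0, 0, 0],
    [30, 0, 0, 0, 0, 0, 0],
    [30, 0, 0, 0, 0, 0, 0],
  ],
  force=60,
)

```text
time: 4.4
tool_pos: [569.7, -258.4, 18.9]
tcp_rot: [-179.9, 0.2, 146.6]
ft_force: [0.0, -0.4, -0.4]
finger_gap: 47.1
```

```bash
python3 -c "
from h import *
plan(568.5,-257.4,16,146.5)"
```

```text
t 4.4 F [ 0.  -0.4 -0.4] M [-0.01  0.05  0.01] gap 47.1 pos [ 569.7 -258.4   18.9] [-179.92    0.23  146.6 ]
shift [1.6 0.2 2.9] rot [-0.0015  0.0041  0.0018]
```

>>> servo_tool(
  motion=[
    [30, 0, 0, -10, 0, 0, 0],
    [30, 0, 0, -25, 0, 0, 0],
    [30, 0, 0, -35, 0, 0, 0],
    [30, 0, 0, -35, 0, 0, 0],
    [30, 0, 0, -35, 0, 0, 0],
    [30, 0, 0, -15, 0, 0, 0],
    [30, 0, 0, 0, 0, 0, 0],
  ],
)

```text
time: 5.1
tool_pos: [566.3, -256.0, 177.6]
tcp_rot: [-179.9, -0.3, 146.6]
ft_force: [1.3, 0.2, -3.6]
finger_gap: 47.5
```

```bash
python3 -c "
from h import *
plan(568.8,-42.2,165,186)"
```

```text
t 5.1 F [ 1.3  0.2 -3.6] M [-0.01 -0.02 -0.01] gap 47.5 pos [ 566.3 -256.   177.6] [-179.89   -0.27  146.61]
shift [115.5 179.9  12.8] rot [-2.000e-04 -5.100e-03 -6.875e-01]
```

>>> servo_tool(
  motion=[
    [30, 23, 36, 0, 0, 0, 0],
    [30, 23, 36, 0, 0, 0, 0],
    [30, 23, 36, 0, 0, 0, 0],
    [30, 23, 36, 0, 0, 0, 0],
    [30, 23, 36, 0, 0, 0, 0],
    [30, 0, 0, 0, 0, 0, -0.137],
    [30, 0, 0, 0, 0, 0, -0.137],
    [30, 0, 0, 0, 0, 0, -0.137],
    [30, 0, 0, 0, 0, 0, -0.137],
    [30, 0, 0, 0, 0, 0, -0.137],
  ],
)

```text
time: 6.1
tool_pos: [558.9, -31.8, 155.0]
tcp_rot: [179.4, -1.8, -172.9]
ft_force: [-0.5, 0.1, -3.5]
finger_gap: 47.4
```

```bash
python3 - <<'E'
from h import *
plan(568.8,-42.2,130,186)
im=snapshot('wrist');t=snapshot('side')[150:290,210:400]
cv2.imwrite('pics/w3.png',np.hstack([cv2.resize(im,(400,300)),cv2.resize(t,(400,300),interpolation=2)]))
E
```

```text
t 6.1 F [-0.5  0.1 -3.5] M [-0.    0.01  0.02] gap 47.4 pos [558.9 -31.8 155. ] [ 179.43   -1.75 -172.95]
shift [ -9.3 -11.8  24.6] rot [ 0.0097 -0.0307  0.0182]
```

View pics/w3.png

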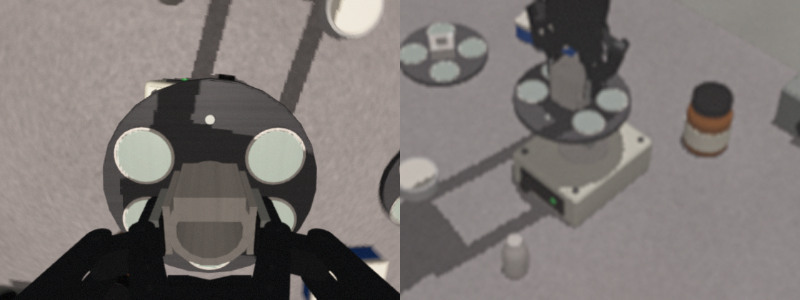

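```bash
python3 - <<'E'
from h import *
p=camera_params('wrist');s={'tcp_rot':[0,0,0],'tool_pos':[0,0,0]}
c=cam('wrist',s)
im=snapshot('wrist');cv2.imwrite('pics/w4.png',im)
q=[]
for (x,y,r) in ((293.3,166.6,12),(202,218,50),(387,218,50)):
    x0,y0=int(x-r),int(y-r);g=cv2.cvtColor(im[y0:y0+2*r,x0:x0+2*r],6)
    _,b=cv2.threshold(g,0,255,8);n,l,st,ce=cv2.connectedComponentsWithStats(b);i=1+st[1:,4].argmax();q.append(ce[i]+[x0,y0]);print(q[-1],st[i])
P=ray(c,q,8.9);print(P.round(1).tolist())
ang=np.radians([0,60,-60]);
# dot at tool +x; filters at +-60
print('dist dot-f',np.linalg.norm(P[0]-P[1]),np.linalg.norm(P[0]-P[2]))
m=P[1:].mean(0);d=P[2]-P[1];print('yaw err',np.degrees(np.arctan2(d[1],d[0]))-90);print('centre from filters',m[0]-25.5,m[1],' from dot',P[0,0]-51,P[0,1])
E
```

```text
[293.52054795 167.17808219] [  6   7  14  13 146]
[199.07776178 216.95206748] [   7   10   82   78 4861]
[386.10823675 216.53745861] [  10   11   81   77 4832]
[[52.1, 0.6, 8.9], [28.1, -44.4, 8.9], [28.2, 44.7, 8.9]]
dist dot-f 50.947704345913436 50.1265669161288
yaw err -0.10546151738823539
centre from filters 2.6548221904075398 0.14567016549835543  from dot 1.051210505731035 0.5676367600910418
```

>>> servo_tool(
  motion=[
    [30, -9.3, -11.8, 10, 0.0097, -0.0307, 0.018],
    [30, 0, 0, 10, 0, 0, 0],
    [30, 0, 0, 0, 0, 0, 0],
    [30, 0, 0, 0, 0, 0, 0],
  ],
)

```text
time: 6.65
tool_pos: [567.7, -42.3, 131.6]
tcp_rot: [179.9, -0.2, -175.3]
ft_force: [-1.0, 0.4, -2.7]
finger_gap: 47.2
```

```bash
python3 -c "
from h import *
plan(568.8,-42.2,125,186)"
```

```text
t 6.65 F [-1.   0.4 -2.7] M [0.03 0.01 0.  ] gap 47.2 pos [567.7 -42.3 131.6] [ 179.94   -0.22 -175.3 ]
shift [-1.1 -0.   6.6] rot [ 0.0011 -0.0038 -0.0227]
```

>>> servo_tool(
  motion=[
    [30, -1.1, 0, 6, 0, -0.003, -0.023],
    [30, 0, 0, 0, 0, 0, 0],
    [30, 0, 0, 0, 0, 0, 0],
  ],
)

```text
time: 6.95
tool_pos: [568.8, -41.6, 125.5]
tcp_rot: [179.9, -0.1, -173.9]
ft_force: [0.9, 0.3, -3.6]
finger_gap: 47.3
```

```bash
python3 -c "
from h import *
plan(568.8,-42.2,115,186)"
```

```text
t 6.95 F [ 0.9  0.3 -3.6] M [ 0.01 -0.01  0.05] gap 47.3 pos [568.8 -41.6 125.5] [ 1.7991e+02 -6.0000e-02 -1.7391e+02]
shift [ 0.  -0.6 10.5] rot [ 0.0016 -0.001   0.0016]
```

>>> servo_tool(
  motion=[
    [30, 0, -0.5, 3, 0, 0, 0],
    [30, 0, 0, 3, 0, 0, 0],
    [30, 0, 0, 2, 0, 0, 0],
    [30, 0, 0, 2, 0, 0, 0],
    [30, 0, 0, 2, 0, 0, 0],
    [30, 0, 0, 2, 0, 0, 0],
  ],
)

```text
time: 7.55
tool_pos: [569.4, -42.0, 111.3]
tcp_rot: [179.9, 0.0, -173.9]
ft_force: [-0.3, 0.6, -2.2]
finger_gap: 47.3
```

```bash
python3 -c "
from h import *
plan(568.8,-42.2,81,186)"
```

```text
t 7.55 F [-0.3  0.6 -2.2] M [-0.03  0.    0.02] gap 47.3 pos [569.4 -42.  111.3] [ 1.7993e+02  2.0000e-02 -1.7392e+02]
shift [ 0.6 -0.1 30.3] rot [0.0012 0.0004 0.0014]
```

The bottom is 5 mm below the spindle's top with no force, so it's engaged. Continuing down gently.

>>> servo_tool(
  motion=[
    [30, 0.3, 0, 4, 0, 0, 0],
    [30, 0, 0, 4, 0, 0, 0],
    [30, 0, 0, 4, 0, 0, 0],
    [30, 0, 0, 3, 0, 0, 0],
    [30, 0, 0, 3, 0, 0, 0],
  ],
)

```text
time: 8.05
tool_pos: [569.0, -42.1, 91.7]
tcp_rot: [179.9, 0.0, -173.9]
ft_force: [0.1, -1.5, -2.8]
finger_gap: 47.2
```

```bash
python3 -c "
from h import *
plan(568.8,-42.2,81,186)"
```

```text
t 8.05 F [ 0.1 -1.5 -2.8] M [ 0.03 -0.    0.01] gap 47.2 pos [569.  -42.1  91.7] [ 1.7993e+02  2.0000e-02 -1.7392e+02]
shift [ 0.3 -0.1 10.7] rot [0.0012 0.0003 0.0013]
```

>>> servo_tool(
  motion=[
    [30, 0, 0, 3, 0, 0, 0],
    [30, 0, 0, 3, 0, 0, 0],
    [30, 0, 0, 2, 0, 0, 0],
    [30, 0, 0, 1, 0, 0, 0],
    [30, 0, 0, 0, 0, 0, 0],
  ],
)

```text
time: 8.55
tool_pos: [568.6, -42.0, 81.2]
tcp_rot: [179.9, -0.0, -173.9]
ft_force: [0.1, 0.1, -3.2]
finger_gap: 46.9
```

```bash
python3 -c "
from h import *
plan(568.8,-42.2,81,186)"
```

```text
t 8.55 F [ 0.1  0.1 -3.2] M [0.02 0.06 0.05] gap 46.9 pos [568.6 -42.   81.2] [ 1.7991e+02 -4.0000e-02 -1.7392e+02]
shift [-0.1 -0.2  0.2] rot [ 0.0015 -0.0007  0.0013]
```

Nearly home; the weight is still on the wrist. A few tiny steps until the seat takes it.

>>> servo_tool(
  motion=[
    [30, 0, 0, 0.5, 0, 0, 0],
    [30, 0, 0, 0, 0, 0, 0],
  ],
)

```text
time: 8.75
tool_pos: [568.9, -42.0, 81.1]
tcp_rot: [179.9, -0.0, -173.9]
ft_force: [0.6, -0.2, -2.5]
finger_gap: 47.1
```

>>> servo_tool(
  motion=[
    [30, 0, 0, 0.7, 0, 0, 0],
    [30, 0, 0, 0, 0, 0, 0],
  ],
)

```text
time: 8.95
tool_pos: [569.3, -42.1, 81.1]
tcp_rot: [179.9, 0.0, -173.9]
ft_force: [-0.7, 0.5, -3.6]
finger_gap: 47.2
```

>>> servo_tool(
  motion=[
    [30, 0, 0, 1.5, 0, 0, 0],
    [30, 0, 0, 0, 0, 0, 0],
  ],
)

```text
time: 9.15
tool_pos: [569.7, -42.1, 81.2]
tcp_rot: [180.0, 0.1, -173.9]
ft_force: [-1.1, 0.4, -3.3]
finger_gap: 47.6
```

>>> servo_tool(
  motion=[
    [30, 0, 0, 1.5, 0, 0, 0],
    [30, 0, 0, 1.5, 0, 0, 0],
    [30, 0, 0, 0, 0, 0, 0],
  ],
)

```text
time: 9.45
tool_pos: [569.7, -42.1, 81.0]
tcp_rot: [180.0, 0.1, -173.9]
ft_force: [0.0, 0.1, -4.1]
finger_gap: 47.7
```

```bash
python3 -c "
from h import *
plan(568.8,-42.2,81,186)"
```

```text
t 9.45 F [ 0.   0.1 -4.1] M [-0.02  0.03  0.02] gap 47.7 pos [569.7 -42.1  81. ] [ 1.7997e+02  8.0000e-02 -1.7390e+02]
shift [0.9 0.  0. ] rot [0.0005 0.0014 0.0018]
```

>>> servo_tool(
  motion=[
    [30, -0.5, 0, 1.5, 0, 0, 0],
  ],
)

```text
time: 9.55
tool_pos: [569.8, -42.1, 80.8]
tcp_rot: [180.0, 0.0, -173.9]
ft_force: [-18.4, 2.0, 26.6]
finger_gap: 47.3
```

>>> servo_tool(
  motion=[
    [30, -0.5, 0, 2.5, 0, 0, 0],
  ],
)

```text
time: 9.65
tool_pos: [569.8, -42.1, 80.8]
tcp_rot: [180.0, -0.1, -173.9]
ft_force: [-24.0, 2.2, 35.3]
finger_gap: 47.4
```

The stop is firm at TCP z 80.8, against the expected 80.9, so the wheel is on the seat. Relaxing, then releasing.

>>> servo_tool(
  motion=[
    [30, 0.5, 0, -0.1, 0, 0, 0],
    [30, 0, 0, 0, 0, 0, 0],
    [60, 0, 0, 0, 0, 0, 0],
    [85, 0, 0, 0, 0, 0, 0],
    [85, 0, 0, 0, 0, 0, 0],
    [85, 0, 0, 0, 0, 0, 0],
  ],
)

```text
time: 10.25
tool_pos: [570.7, -42.4, 81.2]
tcp_rot: [-180.0, 0.1, -173.9]
ft_force: [0.1, 0.0, 0.6]
finger_gap: 85.0
```

```bash
python3 -c "
from h import *
plan(568.8,-42.2,220,186)"
```

```text
t 10.25 F [0.1 0.  0.6] M [-0.04 -0.05  0.06] gap 85.0 pos [570.7 -42.4  81.2] [-1.7998e+02  1.1000e-01 -1.7388e+02]
shift [   1.6    0.3 -138.8] rot [-0.0003  0.0019  0.002 ]
```

>>> servo_tool(
  motion=[
    [85, 0, 0, -15, 0, 0, 0],
    [85, 0, 0, -30, 0, 0, 0],
    [85, 0, 0, -35, 0, 0, 0],
    [85, 0, 0, -35, 0, 0, 0],
    [85, 0, 0, -20, 0, 0, 0],
    [85, 0, 0, 0, 0, 0, 0],
  ],
)

```text
time: 10.85
tool_pos: [569.9, -42.2, 225.6]
tcp_rot: [-180.0, 0.1, -173.9]
ft_force: [0.4, -0.1, 0.7]
finger_gap: 85.0
```

```bash
python3 - <<'E'
from h import *
s=sense();im=snapshot('wrist');c=cam('wrist',s);print(s['tool_pos'],s['tcp_rot'])
t=snapshot('side')[150:290,210:400]
def P(h):
    a=np.linspace(0,6.283,60);return np.c_[567.2+75*np.cos(a),-42.4+75*np.sin(a),0*a+h]
o=im.copy()
for h,col in ((72,(0,255,0)),(108,(0,0,255))):
    for p in proj(c,P(h)): cv2.circle(o,tuple(int(v) for v in p),1,col,-1)
cv2.imwrite('pics/w5.png',np.hstack([cv2.resize(o,(400,300)),cv2.resize(t,(400,300),interpolation=2)]))
E
```

```text
[569.891929   -42.21916727 225.63791542] [-1.79980660e+02  1.24308518e-01 -1.73881216e+02]
```

View pics/w5.png

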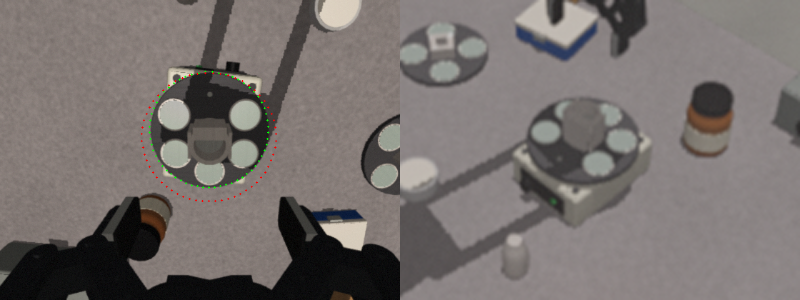

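The wheel's rim falls exactly on the outline predicted for the home height (green, z = 72), not the one for resting on top of the spindle (red). It lies flat, and the gripper is clear.

```bash
python3 -c "
from bench import *
print(hand_in())"
```

```text
the job is handed in; nothing more can be done
None
```

The filter wheel is fully home and flat on the drive's seat, released, and the job is handed in at about 11 s of robot time.

- **Fit:** I gripped the hub by its cheeks, lifted the wheel over the drive and turned it to the spindle's flat, measured at about +6° from the drive's front. It slid down with no resistance on the first try.
- **Home height:** it stopped firmly with the tool at 80.8 mm, against 80.9 mm expected for the wheel on the seat.
- **After release:** the wrist picture shows the rim matching the outline predicted for the home height. The side picture shows the wheel lying flat. The spare wheel, bottle, dish and objective visible there have not moved; I did not compare the rest of the bench with the first pictures. The gripper is open and well above, with a wrist force of about zero.
- **One disagreement:** near the bottom the wrist still read the wheel's weight and small downward steps changed nothing. I made two brief test presses to confirm contact, which read up to about 35 N down and 24 N sideways on the wrist. I relaxed that before opening the gripper.

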